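Load a plaque under the leaf spring of a painting jig

ROBOT

A 7-joint arm with a two-finger parallel gripper is mounted at the origin on the work surface. World frame = base frame: x ahead of the robot, y to its left, z up, the work surface at z = 0. Lengths are in m, angles in rad, forces in N, time in s.
With the tool pointing down it reaches from about 0.4 to 0.875 m from the base axis. Payload 6.5 kg.
Tool frame: the origin (TCP) lies at the very end of the fingers, on their centre line; the grasp point (between the pads) lies 19 mm behind it (ctrl.tcp_to_grasp is the distance from the TCP to the grasp point, in m); x points along the fingers, z is the direction in which the jaws open and shut, and the axes are right-handed (so a half turn about x gives the same grasp; the last joint's range is limited). The gripper opens to 88 mm and grips with 3 to 60 N. Pads are 18 mm wide; open, the fingers measure 123 mm over their backs; the gripper's body (75 mm by 187 mm) begins 45 mm behind the grasp point.
Start: joints at [1.27, 0.536, -0.004, 1.538, 0.003, 1.067, -0.071], TCP at [0.151, -0.632, 0.199] pointing down, gripper open.
Joint ranges: [-2.7, 2.7], [-0.37, 2.16], [-1.27, 1.26], [0.24, 2.4], [-1.31, 4.45], [0.19, 1.91], [-2.76, 2.76]. Speed limits (rad/s): [2.39, 2.39, 3.14, 3.14, 3.14, 3.14, 3.14].

INTERFACE

Orientations are given as a 3x3 rotation matrix whose columns are the frame's x, y, z axes.
In Python, from station import ctrl gives the robot as it stands.
- The arm moves only by the tool arm_command, never from a script. Its argument "rows" is a list of rows, each a list of 3 entries, a list of its own where there are three numbers: the turn, a rotation vector about the world's x, y, z as a fraction of full scale, then the shift along the world's x, y, z as a fraction of full scale, then the opening, from -1 (shut) to 1 (fully open). In form: [[[rx, ry, rz], [tx, ty, tz], hand], ...]. A call has 1 to 10 rows; each row is the pose to reach, as a shift and turn from the pose commanded when the call began; what a row does not reach only later rows make up. Full scale, the value 1, is 150 mm for a shift and 90 degrees for a turn. A row lasts 1/8 s, in which the tool goes at most 62.5 mm and 10.7 degrees, less where a joint would pass 70% of its speed; a pose out of reach is approached as far as the arm can. A call with a number of a shift or a turn outside -1 to 1 is refused whole. A call with a gripper value outside its range is refused whole. The fingers move at their own pace and stop on an object; "squeeze" is the grip in N (left out, the last holds). Time passes only in rows, so rows that repeat a pose let the fingers close. It gives the time, the measured TCP pose, the force and the opening at its end, in the units of the state.
- ctrl.get_state(): the state, without advancing time (a new reading comes with each control period).
- ctrl.camera(name): name is "scene" or "top" or "wrist"; returns the picture (400x640x3 uint8, blue, green, red); there is no depth.
- ctrl.camera_params(name): a dict with "K" (3x3 intrinsics, pixels), "camera_from_world" (4x4, takes a point from world to camera coordinates); the wrist camera has in their place "mount" (4x4, takes a point from camera to tool coordinates, whose origin is the TCP and whose axes are the tool frame's). Camera axes: x right, y up, looking along -z (the intrinsics and any distortion apply to the point x, -y, -z); pixel columns grow to the right and rows downward; lengths in m; the calibration is good to about 2 mm. The wrist camera is an equidistant fisheye: a pixel r from the principal point sees the ray r / f radians off the axis. A picture is of the moment at which its call begins: read the wrist's pose just before it. camera_params takes no time and is no camera call.
- ctrl.job_done(): hands the job in, once; it reports no verdict.
Trained networks look in the newest picture that a camera, given by its name, has taken for a name from the list of things; names that differ only in an ending like _2 or _b are one class to them, and where a whole thing is asked for, a point or a joint stands for the part that bears it (a point fixed in the world has none). Each returns a list of dicts, best first, with "score" (0 to 1); they miss things now and then, are a little off and sometimes report something else, mostly with a low value. They report only what shows in the picture. A call takes as long as a camera call. They do not tell look-alikes from the thing itself.
- ctrl.boxes_of(camera, name): "bbox" ([left, top, right, bottom] in pixels, round what is visible of it).
- ctrl.spot_point(camera, name): "location" ([row, column] in pixels: a listed point, or the origin of a listed thing).
The state is a dict: "t": time; "q": joint angles; "joint_vel": joint speeds; "joint_torque": joint torques, N m; "tcp_pos": TCP position; "tcp_rot": TCP orientation; "force": force on the tool from outside, world axes, zero at the start; "ft_torque": the same for the moment, N m; "opening": opening from 0.0 (shut) to 1.0 (fully open).
Only numpy, scipy, OpenCV 4.12 (cv2) and the standard library are available. Lean on these libraries where they do the work, as an engineer would, in place of code of your own. Each camera call takes 0.05 s, during which the arm holds its last target.

TASK

The gilt-bordered plaque lies on the sprung bed of the painting jig. With closed fingertips in its recess, press it down hard against the bed and, still pressing, slide it under the gate bar and the steel leaf spring behind it until it is fully home against the metal stop, then let go so that the spring holds it. Do not grip, lift or tip the plaque, and leave the bottles, brush and other things where they are.

Things in the scene. Friction and masses are not known exactly. Their poses are not given: they have to be found in the camera images.
- plaque: Rectangular plaque 110 x 90 x 14 mm (x, y, z), 0.2 kg: white panel 6 thick in a raised border, top at z = 14. Origin: centre of underside. The border is 34 wide on the +x edge, which goes under the spring first, and 12 on the others. It starts loose on the bed, +x edge 18 to 48 mm short of the gate bar; unpressed it butts against the bar.
- recess (a point): Centre of the plaque's recess floor, 11 mm toward -x from the plaque's centre and 6 above its underside; axes as the plaque. The recess is 64 (x) x 66 (y) mm with walls 8 high: x -43 to +21, y -33 to +33 from the plaque's centre.
- jig: Fixed wooden painting jig, base 270 (x) x 130 (y) x 12 mm. Origin: centre of its underside, on the table; +x is the sliding direction. Side rails, inner faces at y = +-47.5, tops at z = 40, x from -115 to 75, leave the plaque 2.5 mm play a side. Between them is the sprung bed, top at z = 32 unloaded. The block holding the leaf spring spans x 99 to 131, up to z = 55.
- gate (a point): Middle of the lower near edge of the gate bar, a fixed metal bar across the jig over the rails just before the leaf: x = 48 to 54, z = 41.5 to 52 in the jig's frame. The unpressed plaque's top is at z = 46, 4.5 mm too high for it. With the plaque home the recess ends 7 mm short of the bar, so a finger against the recess wall stays clear of it.
- stop (a point): Foot of the near face of the upright metal stop across the jig's +x end: x = 75, y = 0, z = 12 in the jig's frame; the stop is 94 wide, its top at z = 40. The plaque is fully home when its +x edge meets this face, its centre then at x = 20 in the jig's frame.
- nose (a point): Centre of the leaf spring's rolled nose at rest, x = 63, y = 0, z = 42 in the jig's frame (fixed to the jig, does not follow the leaf). The nose is a roll 12 in diameter, 50 long across the jig, underside at z = 36; the leaf rises from it in +x to the block. With the plaque home it bears on the 34 mm border, 12 mm from its edge.
- bed (a joint): How far the sprung bed is pressed down, m: 0 up, 0.009 at its bottom stop. It stays level. With the plaque on it, it starts to sink at 3 to 4 N and takes 0.8 N more per mm, 9 to 11 N at the bottom. The plaque passes under gate bar and nose with the bed 7 mm or more down; pressed less than about 5 mm it butts against the bar.
- leaf (a joint): How far the leaf is bent up, rad: 0 at rest; the nose rises 0.5 mm per 0.01 rad. The nose presses with 3 N at first plus 2.4 N per mm of rise, and drags on the plaque. With the plaque home and let go, bed and leaf balance at about 0.007 m and 0.05 rad.
- paint_a: Bystander: paint bottle beside the jig, upright, 36 dia x 95 tall (mm). Leave alone.
- paint_b: Bystander: paint bottle beside the jig, upright, 36 dia x 95 tall (mm). Leave alone.
- brush: Bystander: paint brush lying on the table beside the jig, 170 long (mm). Leave alone.
- roundel: Bystander: round wooden plaque blank lying on the table beside the jig, 100 dia x 11 (mm). Leave alone.
- waterpot: Bystander: white cup, 72 dia x 80 tall (mm). Leave alone.
- varnish: Bystander: squat jar, 60 dia x 75 tall (mm). Leave alone.
- tape: Bystander: roll of paper tape lying flat, 90 dia x 22 tall (mm). Leave alone.
There are look-alikes about, which are no part of the job. Several things have the shape of the plaque; the one meant has the colours described above.

How it is judged:
By the outcome, as a careful person would: the job done as asked, in the order asked, and still so for the second after the job is handed in, with the robot touching nothing.
It also fails if it takes over 40 s, if anything falls off the work surface, if the arm or the gripper's body presses on something with over 40 N, if the wrist force passes 120 N, or if a joint passes its speed limit or range.

## Working session

There is one attempt and no reset: what is moved stays moved. The work goes in short steps, Python scripts to look and compute and a tool call to move; the robot and the scene stay as the last step left them, time stands still between calls to the robot, and variables do not carry over. Pictures are saved under pics/ and viewed, and the job is handed in when it is done.

Besides the shell and the picture viewer there is one more tool, called after "Emit:" by a JSON object that holds its "api" and its "payload", one argument or row to a line. arm_command: Moves the arm, as the interface text tells. Shift numbers are shares of 150 mm and turn numbers shares of 90 degrees, none past 1 either way. Its arguments: {"type":"object","properties":{"rows":{"type":"array","items":{"type":"array"}},"squeeze":{"type":"number"}},"required":["rows"]}

```bash
mkdir -p pics; ls; python3 - <<'E'
from station import ctrl
import cv2
s=ctrl.get_state(); print(s)
for c in ("scene","top","wrist"):
    cv2.imwrite(f"pics/{c}0.png",ctrl.camera(c))
    print(c,ctrl.camera_params(c))
for c in ("scene","top"):
    for n in("plaque","jig"): print(c,n,ctrl.boxes_of(c,n))
    for n in("recess","gate","stop","nose","plaque","jig"): print(c,n,ctrl.spot_point(c,n))
E
```

```text
pics
{'t': 0.0, 'q': array([ 1.26981902,  0.53717166, -0.004429  ,  1.53883534,  0.00255211,
        1.06728748, -0.07120191]), 'joint_vel': array([ 0.00124515,  0.00090378, -0.00054372,  0.00134818,  0.00074206,
       -0.00068982,  0.00121831]), 'joint_torque': array([ 2.88561369e-04, -5.70997953e+01,  9.90967378e-01, -2.51609516e+01,
       -5.63268748e-02,  1.78720249e-02,  1.01051701e-04]), 'tcp_pos': array([ 0.15104133, -0.63152451,  0.19825038]), 'tcp_rot': array([[-4.79445626e-04,  9.72557182e-01,  2.32663485e-01],
       [ 1.62724303e-03,  2.32663963e-01, -9.72555825e-01],
       [-9.99998561e-01, -8.76876021e-05, -1.69413661e-03]]), 'force': array([ 0.55407505,  0.3382416 , -0.69645732]), 'ft_torque': array([ 0.03666909, -0.01547277, -0.0117231 ]), 'opening': 1.0015465405552006}
scene {'K': array([[411.79075253,   0.        , 326.0906122 ],
       [  0.        , 411.79075253, 201.30127066],
       [  0.        ,   0.        ,   1.        ]]), 'camera_from_world': array([[ 0.61743236,  0.78656304, -0.00979118, -0.36727792],
       [-0.49773727,  0.40028927,  0.76943233,  0.2
[... 2418 characters left out ...]
9], 'score': 0.72}, {'location': [144.7, 239.6], 'score': 0.6}, {'location': [167.5, 346.4], 'score': 0.53}]
top gate [{'location': [168.1, 345.4], 'score': 0.75}, {'location': [200.3, 324.5], 'score': 0.57}]
top stop []
top nose [{'location': [167.8, 347.0], 'score': 0.79}, {'location': [198.0, 391.0], 'score': 0.39}]
top plaque [{'location': [195.9, 323.1], 'score': 0.95}, {'location': [268.9, 265.9], 'score': 0.95}, {'location': [146.1, 238.8], 'score': 0.87}, {'location': [205.8, 247.4], 'score': 0.7}]
top jig [{'location': [165.4, 350.1], 'score': 0.64}, {'location': [184.0, 332.1], 'score': 0.61}, {'location': [200.3, 389.0], 'score': 0.44}, {'location': [179.7, 177.2], 'score': 0.18}]
```

```bash
python3 - <<'E'
import cv2
a=cv2.imread("pics/top0.png")[100:310,160:440]
cv2.imwrite("pics/topcrop.png",cv2.resize(a,None,fx=2.8,fy=2.8,interpolation=cv2.INTER_CUBIC))
a=cv2.imread("pics/scene0.png")[130:290,230:460]
cv2.imwrite("pics/scenecrop.png",cv2.resize(a,None,fx=3.4,fy=3.4,interpolation=cv2.INTER_CUBIC))
E
```

```text
(no output)
```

View pics/topcrop.png

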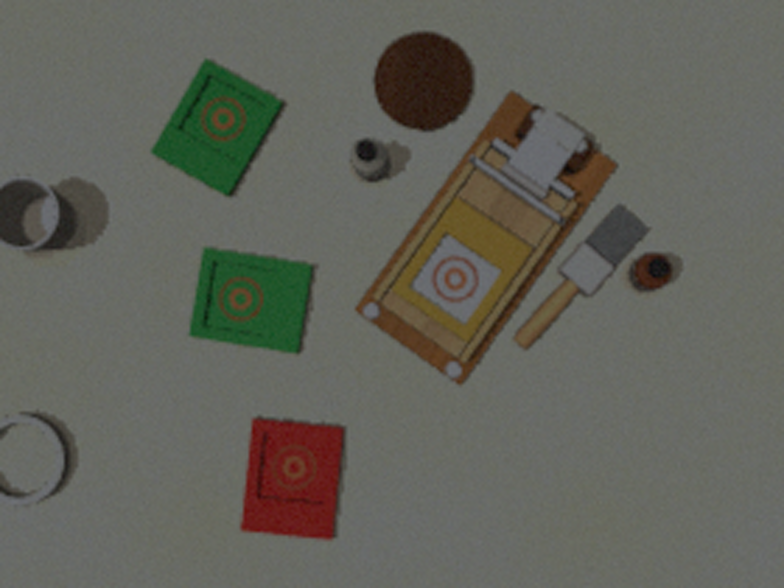

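View pics/scenecrop.png

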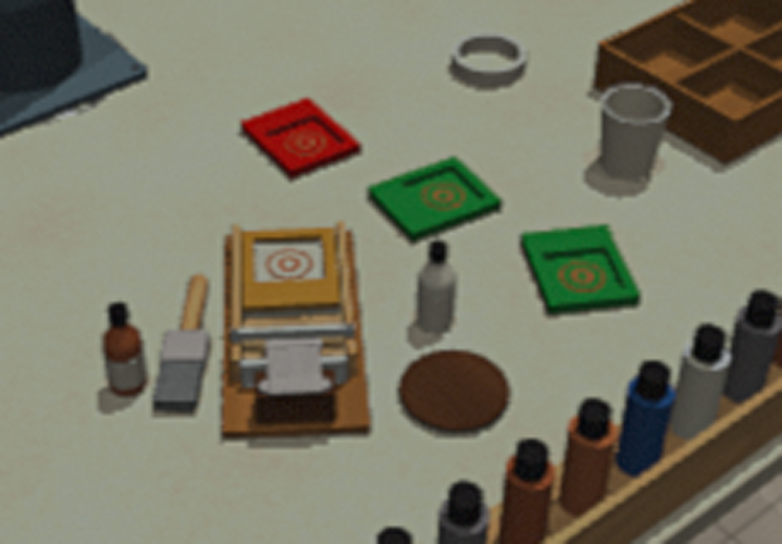

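View pics/wrist0.png

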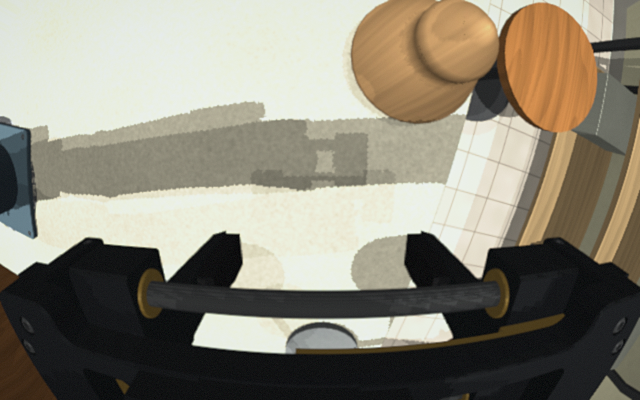

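The target is the plaque with the gold border and white panel, lying in the jig at top-view pixel (323,196). The red one at (265,271) and the two green ones at (247,206) and (239,146) are look-alikes lying on the table. The colours and the position on the bed both fit the one in the jig. Next I'll measure the pose and view the whole scene.

```bash
python3 - <<'E'
import cv2
a=cv2.imread("pics/top0.png")[125:240,285:385]
a=cv2.convertScaleAbs(a,alpha=1.7)
cv2.imwrite("pics/jig5.png",cv2.resize(a,None,fx=5,fy=5,interpolation=cv2.INTER_CUBIC))
E
```

```text
(no output)
```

View pics/jig5.png

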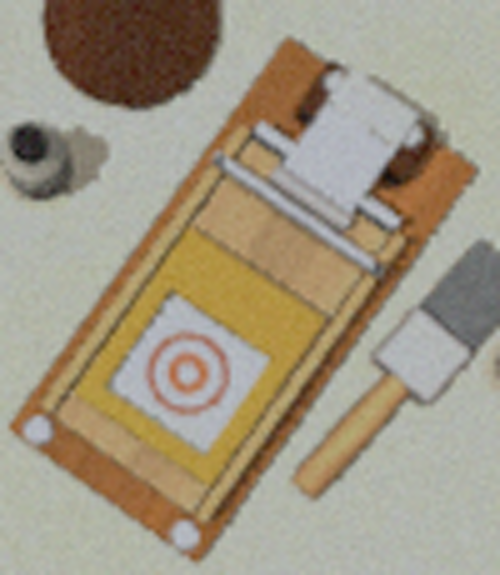

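View pics/scene0.png

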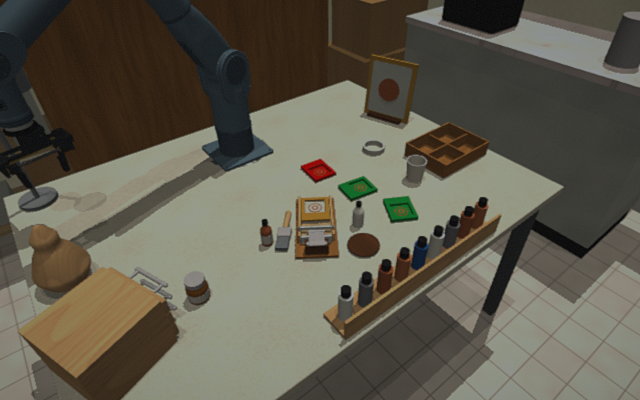

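The crop confirms it: a gold border, widest toward the gate, around a white panel with corners near (173,291), (271,355), (210,453) and (107,385). Next I'll fit the jig and plaque poses from the corners.

```bash
cat > h.py <<'E'
import numpy as np
from scipy.optimize import least_squares
def proj(p,P):
    T=p["camera_from_world"];P=np.atleast_2d(P);c=P@T[:3,:3].T+T[:3,3];K=p["K"]
    return np.c_[K[0,2]+K[0,0]*c[:,0]/-c[:,2],K[1,2]+K[1,1]*(-c[:,1])/-c[:,2]]
def pose(v,L):
    c,s=np.cos(v[2]),np.sin(v[2]);L=np.asarray(L,float)
    return np.c_[v[0]+c*L[:,0]-s*L[:,1],v[1]+s*L[:,0]+c*L[:,1],L[:,2]]
def fit(p,L,px,z=None):
    f=lambda v:(proj(p,pose(v,L))-px).ravel()
    return least_squares(f,[.55,-.05,-.6],loss='soft_l1')
E
python3 - <<'E'
from station import ctrl
from h import *
p=ctrl.camera_params("top"); q=ctrl.camera_params("scene")
m=lambda a:(np.array(a)+.5)/5-.5+[285,125]
b=m([(290,38),(478,170),(200,560),(12,427)])
L=np.array([[135,65,12],[135,-65,12],[-135,-65,12],[-135,65,12]])/1e3
r=fit(p,L,b);print("jig",r.x,np.degrees(r.x[2]),r.fun.round(2))
J=r.x
o=m([(196,230),(331,316),(209,485),(75,395)])
Lo=np.array([[55,45,46],[55,-45,46],[-55,-45,46],[-55,45,46]])/1e3
r2=fit(p,Lo,o);print("plaque",r2.x,np.degrees(r2.x[2]),r2.fun.round(2))
rc=m([(173,291),(271,355),(210,453),(107,385)])
Lr=np.array([[21,33,44],[21,-33,44],[-43,-33,44],[-43,33,44]])/1e3
r3=fit(p,Lr,rc);print("recess->plaque",r3.x,np.degrees(r3.x[2]),r3.fun.round(2))
for v in(r2.x,r3.x):
    d=v[:2]-J[:2];c,s=np.cos(J[2]),np.sin(J[2]);print("in jig mm",(c*d[0]+s*d[1])*1e3,(-s*d[0]+c*d[1])*1e3)
# check scene
names={"gate":[48,0,41.5],"stop":[75,0,12],"nose":[63,0,42]}
for n,l in names.items():
    w=pose(J,[np.array(l)/1e3]);print(n,w,"scene(r,c)",proj(q,w)[0][::-1],"top",proj(p,w)[0][::-1])
w=pose(r3.x,[[-.011,0,.038]]);print("recess",w,proj(q,w)[0][::-1],proj(p,w)[0][::-1])
# bottles
for n in("paint","waterpot"):
  print(n,ctrl.boxes_of("top",n))
E
```

```text
jig [ 0.56569145 -0.02482916 -0.6170194 ] -35.35260753320403 [ 0.04 -0.58  0.63 -0.35 -0.06  0.86 -0.61  0.16]
plaque [ 0.53065492 -0.00131765 -0.60929069] -34.909785236231386 [-0.61 -0.81 -0.3   0.94  0.73  0.53  0.23 -0.62]
recess->plaque [ 0.53210962 -0.00062501 -0.58139357] -33.311397974038705 [-0.2  -0.55  0.57  0.01 -0.27  0.17 -0.04  0.32]
in jig mm -42.17994611465772 -1.0962330119960069
in jig mm -41.39424943380843 0.31039431438304943
gate [[ 0.60484057 -0.05260228  0.0415    ]] scene(r,c) [228.24973886 314.44704138] top [168.7779734  344.06721359]
stop [[ 0.62686195 -0.06822466  0.012     ]] scene(r,c) [241.36078198 314.95241559] top [162.31912774 349.25027392]
nose [[ 0.61707467 -0.06128138  0.042     ]] scene(r,c) [231.53541004 314.57479304] top [164.27914923 347.26730302]
recess [[0.52291694 0.00541607 0.038     ]] [207.79487176 313.62663649] [198.91225845 322.67196484]
paint [{'bbox': [285.7, 151.0, 299.9, 165.9], 'score': 0.64}, {'bbox': [384.5, 191.5, 400.4, 203.0], 'score': 0.47}]
waterpot [{'bbox': [152.1, 164.8, 189.9, 191.5], 'score': 0.71}]
```

Emit:
{"api": "arm_command", "payload": {
  "rows": [
    [[0,0,0.115],[0.25,0.25,0],-1],
    [[0,0,0.23],[0.5,0.5,0],-1],
    [[0,0,0.345],[0.75,0.75,0],-1],
    [[0,0,0.458],[1,1,0],-1],
    [[0,0,0.458],[1,1,0],-1]
  ],
  "squeeze": 20
}}

```text
t: 1.68
tcp_pos: [0.3054, -0.4786, 0.1995]
tcp_rot: [[0.002, 0.571, 0.821], [0.001, 0.821, -0.571], [-1.0, 0.002, 0.001]]
force: [-0.5, -1.5, 0.8]
opening: 0.454
```

Emit:
{"api": "arm_command", "payload": {
  "rows": [
    [[0,0,0],[0.25,0.25,0],-1],
    [[0,0,0],[0.5,0.5,0],-1],
    [[0,0,0],[0.75,0.75,0],-1],
    [[0,0,0],[1,1,0],-1]
  ]
}}

```text
t: 2.17
tcp_pos: [0.4516, -0.3324, 0.1993]
tcp_rot: [[-0.0, 0.581, 0.814], [-0.001, 0.814, -0.581], [-1.0, -0.001, 0.001]]
force: [0.1, 0.1, 0.0]
opening: 0.013
```

Emit:
{"api": "arm_command", "payload": {
  "rows": [
    [[0,0,0],[0.17,0.33,0],-1],
    [[0,0,0],[0.34,0.66,0],-1],
    [[0,0,0],[0.5,1,0],-1],
    [[0,0,0],[0.5,1,0],-1]
  ]
}}

```text
t: 2.68
tcp_pos: [0.5282, -0.1778, 0.1994]
tcp_rot: [[0.001, 0.573, 0.819], [0.002, 0.819, -0.573], [-1.0, 0.002, 0.0]]
force: [-1.3, -0.4, 0.1]
opening: 0.006
```

Emit:
{"api": "arm_command", "payload": {
  "rows": [
    [[0,0,0],[0,0.33,0],-1],
    [[0,0,0],[0,0.66,0],-1],
    [[0,0,0],[0,1,0],-1],
    [[0,0,0],[0,1,0],-1]
  ]
}}

```text
t: 3.18
tcp_pos: [0.5263, -0.0295, 0.1994]
tcp_rot: [[0.0, 0.575, 0.818], [0.001, 0.818, -0.575], [-1.0, 0.001, -0.0]]
force: [-0.5, -0.7, 0.6]
opening: 0.001
```

Emit:
{"api": "arm_command", "payload": {
  "rows": [
    [[0,0,0],[0.024,0.2,-0.3],-1],
    [[0,0,0],[0.024,0.2,-0.66],-1],
    [[0,0,0],[0.024,0.2,-0.66],-1],
    [[0,0,0],[0.024,0.2,-0.66],-1]
  ]
}}

```text
t: 3.68
tcp_pos: [0.531, -0.0039, 0.1016]
tcp_rot: [[0.002, 0.58, 0.814], [-0.001, 0.814, -0.58], [-1.0, 0.0, 0.002]]
force: [0.4, -0.7, 0.0]
opening: 0.007
```

```bash
python3 - <<'E'
from station import ctrl
import cv2
from h import *
s=ctrl.get_state(); print(s["tcp_pos"],s["force"],s["t"])
w=ctrl.camera("wrist").copy();M=ctrl.camera_params("wrist");K=M["K"]
def wp(P):
    t=(P-s["tcp_pos"])@s["tcp_rot"]; c=(t-M["mount"][:3,3])@M["mount"][:3,:3]
    d=np.array([c[0],-c[1],-c[2]]);th=np.arctan2(np.hypot(d[0],d[1]),d[2]);u=d[:2]/np.hypot(*d[:2])
    return K[:2,2]+K[0,0]*th*u
J=[.56569,-.02483,-.61702]
L=np.array([[-21,33,46],[-21,-33,46],[-85,-33,46],[-85,33,46],[48,47,52],[48,-47,52],[13,45,46],[13,-45,46],[-97,45,46]])/1e3
for P in pose(J,L):
    a=wp(P);print(a.round(1));cv2.circle(w,tuple(int(x) for x in a.round()),2,(255,0,255),-1)
cv2.imwrite("pics/w1.png",w)
t=ctrl.camera("top");cv2.imwrite("pics/t1.png",cv2.resize(t[110:250,270:400],None,fx=4,fy=4))
for n in("recess","gate","stop","nose","plaque"): print(n,ctrl.spot_point("wrist",n))
E
```

```text
[ 0.531049   -0.0039322   0.10160464] [ 0.40329471 -0.72233719  0.04142108] 3.675
[346.4 153. ]
[344.9 230.8]
[269.6 230.7]
[265.4 153.6]
[433.5 138.3]
[423.2 246.7]
[389.3 138.5]
[383.4 242.9]
[250.1 139. ]
recess [{'location': [162.8, 97.3], 'score': 0.85}, {'location': [19.9, 168.0], 'score': 0.84}, {'location': [187.0, 311.0], 'score': 0.72}]
gate [{'location': [192.4, 426.9], 'score': 0.84}]
stop [{'location': [182.7, 442.5], 'score': 0.86}]
nose [{'location': [193.5, 440.8], 'score': 0.84}]
plaque [{'location': [188.9, 318.2], 'score': 0.91}, {'location': [31.0, 172.0], 'score': 0.79}, {'location': [169.1, 92.0], 'score': 0.71}]
```

View pics/w1.png

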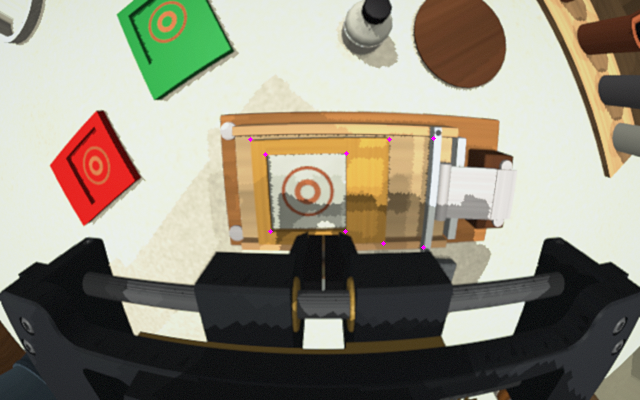

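The predicted recess, bar and plaque corners land within about 1–2 px in the wrist view, for example the recess corners at (346,153) and (270,231). The fingers sit over the recess. I'll centre slightly and go down.

Emit:
{"api": "arm_command", "payload": {
  "rows": [
    [[0,0,0],[-0.013,0.034,-0.15],-1],
    [[0,0,0],[-0.013,0.034,-0.3],-1],
    [[0,0,0],[-0.013,0.034,-0.37],-1],
    [[0,0,0],[-0.013,0.034,-0.37],-1]
  ]
}}

```text
t: 4.53
tcp_pos: [0.5276, 0.0029, 0.0444]
tcp_rot: [[-0.001, 0.578, 0.816], [-0.0, 0.816, -0.578], [-1.0, -0.001, -0.001]]
force: [-0.7, -1.0, -0.7]
opening: 0.003
```

```bash
python3 - <<'E'
from station import ctrl
import cv2
s=ctrl.get_state(); print(s["tcp_pos"],s["force"],s["t"])
w=ctrl.camera("wrist"); cv2.imwrite("pics/w2.png",cv2.resize(w[100:270,200:520],None,fx=2.4,fy=2.4))
E
```

```text
[0.5275707  0.00291027 0.04438233] [-0.6591787  -0.98707671 -0.68978479] 4.525
```

View pics/w2.png

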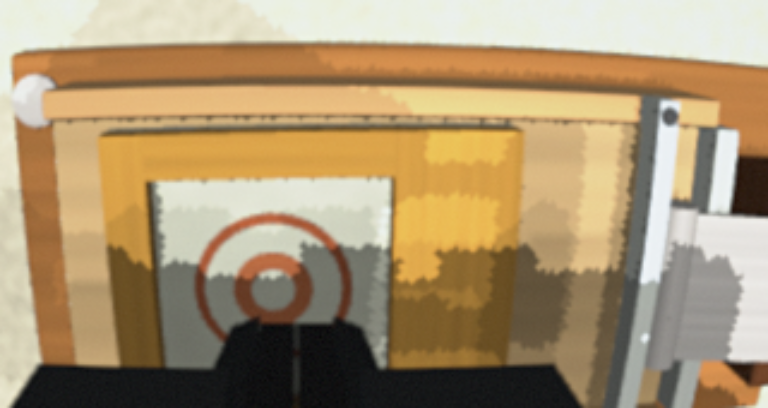

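Emit:
{"api": "arm_command", "payload": {
  "rows": [
    [[0,0,0],[0,0,-0.02],-1],
    [[0,0,0],[0,0,-0.04],-1],
    [[0,0,0],[0,0,-0.06],-1],
    [[0,0,0],[0,0,-0.06],-1]
  ]
}}

```text
t: 5.08
tcp_pos: [0.5277, 0.0029, 0.0354]
tcp_rot: [[-0.0, 0.578, 0.816], [-0.0, 0.816, -0.578], [-1.0, -0.0, -0.0]]
force: [-0.3, -0.2, 0.9]
opening: 0.007
```

Emit:
{"api": "arm_command", "payload": {
  "rows": [
    [[0,0,0],[0,0,-0.013],-1],
    [[0,0,0],[0,0,-0.026],-1],
    [[0,0,0],[0,0,-0.026],-1]
  ]
}}

```text
t: 5.45
tcp_pos: [0.5277, 0.003, 0.0315]
tcp_rot: [[-0.0, 0.578, 0.816], [-0.0, 0.816, -0.578], [-1.0, -0.0, -0.0]]
force: [0.0, -0.7, 0.6]
opening: 0.005
```

```bash
python3 - <<'E'
from station import ctrl
import cv2
s=ctrl.get_state(); print(s["tcp_pos"],s["force"],s["ft_torque"],s["t"])
w=ctrl.camera("wrist"); cv2.imwrite("pics/w3.png",cv2.resize(w[100:270,200:520],None,fx=2.4,fy=2.4))
w=ctrl.camera("scene"); cv2.imwrite("pics/s3.png",cv2.resize(w[120:270,240:400],None,fx=4,fy=4))
E
```

```text
[0.52771446 0.00295331 0.03154111] [ 0.04261837 -0.74374717  0.61900628] [-0.07867813 -0.05772297 -0.00561943] 5.45
```

View pics/w3.png

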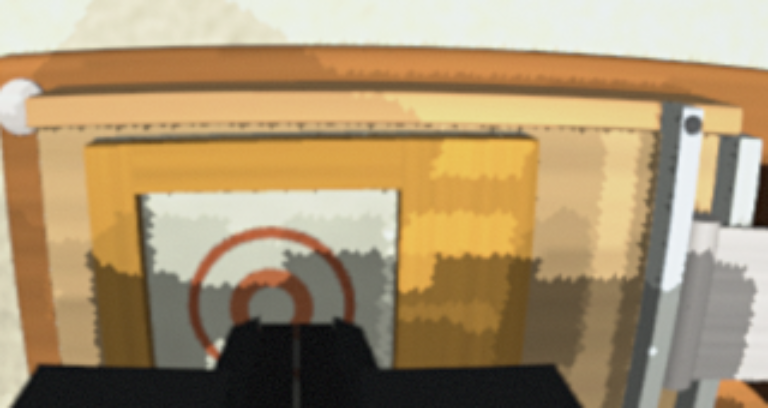

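View pics/s3.png

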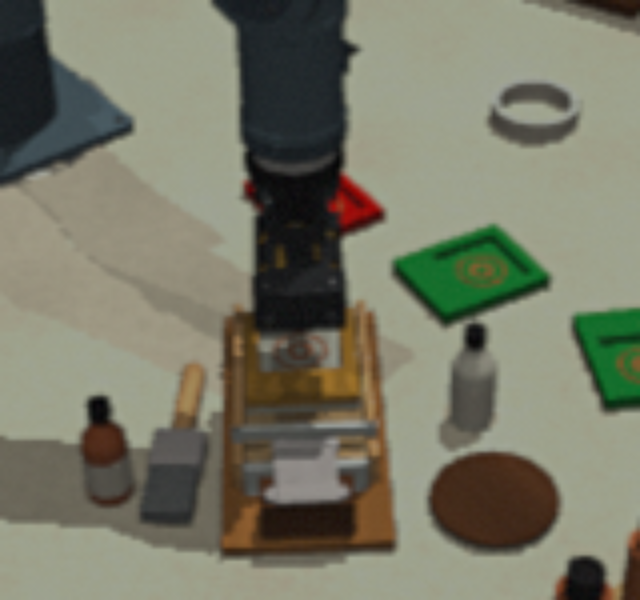

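Emit:
{"api": "arm_command", "payload": {
  "rows": [
    [[0,0,0],[0,0,-0.013],-1],
    [[0,0,0],[0,0,-0.02],-1],
    [[0,0,0],[0,0,-0.02],-1]
  ]
}}

```text
t: 5.92
tcp_pos: [0.5277, 0.0029, 0.0286]
tcp_rot: [[-0.0, 0.578, 0.816], [-0.0, 0.816, -0.578], [-1.0, -0.0, -0.0]]
force: [0.3, -0.5, -0.5]
opening: 0.005
```

Emit:
{"api": "arm_command", "payload": {
  "rows": [
    [[0,0,0],[0,0,-0.01],-1],
    [[0,0,0],[0,0,-0.02],-1],
    [[0,0,0],[0,0,-0.02],-1]
  ]
}}

```text
t: 6.3
tcp_pos: [0.5277, 0.003, 0.0256]
tcp_rot: [[-0.0, 0.578, 0.816], [-0.0, 0.816, -0.578], [-1.0, -0.0, -0.0]]
force: [-0.5, -0.5, 0.3]
opening: 0.007
```

```bash
python3 - <<'E'
from station import ctrl
import cv2
from h import *
s=ctrl.get_state(); print(s["tcp_pos"],s["force"],s["ft_torque"],s["t"],s["q"])
w=ctrl.camera("wrist").copy();M=ctrl.camera_params("wrist");K=M["K"]
def wp(P):
    t=(P-s["tcp_pos"])@s["tcp_rot"]; c=(t-M["mount"][:3,3])@M["mount"][:3,:3]
    d=np.array([c[0],-c[1],-c[2]]);th=np.arctan2(np.hypot(d[0],d[1]),d[2]);u=d[:2]/np.hypot(*d[:2])
    return K[:2,2]+K[0,0]*th*u
J=[.56569,-.02483,-.61702]
L=np.array([[-21,33,46],[-85,33,46],[48,47,52],[13,45,46],[-97,45,46],[-115,47.5,40],[-135,65,12]])/1e3
w=cv2.resize(w[90:270,180:520],None,fx=2.3,fy=2.3)
Q=list(pose(J,L))+[s["tcp_pos"]]
for P in Q:
    a=((wp(P)-[180,90])*2.3).astype(int);print(a);cv2.circle(w,tuple(int(x) for x in a),2,(255,0,255),-1)
cv2.imwrite("pics/w4.png",w)
E
```

```text
[0.52773979 0.00296232 0.02557884] [-0.47744832 -0.511399    0.34654534] [-0.02664356 -0.07044711  0.00425372] 6.3 [ 0.16514839  0.61743648 -0.32863287  1.95419806  0.32668954  0.62143894
 -0.99142844]
[434 210]
[169 210]
[707 164]
[572 163]
[118 162]
[ 58 150]
[27 78]
[326 304]
```

View pics/w4.png

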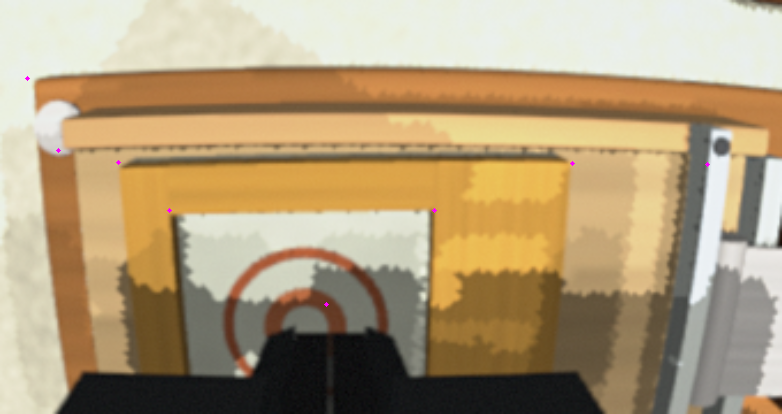

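The plaque is still unpressed, since its corners match the z = 46 mm prediction. The visible fingertip sits back from the computed TCP spot at (326,304), so the closed fingers end short of the nominal TCP. I'll keep going down in small steps until there is force.

Emit:
{"api": "arm_command", "payload": {
  "rows": [
    [[0,0,0],[0,0,-0.01],-1],
    [[0,0,0],[0,0,-0.02],-1],
    [[0,0,0],[0,0,-0.02],-1]
  ]
}}

```text
t: 6.72
tcp_pos: [0.5277, 0.0029, 0.0226]
tcp_rot: [[-0.0, 0.578, 0.816], [-0.0, 0.816, -0.578], [-1.0, -0.0, -0.0]]
force: [0.1, -0.1, -0.1]
opening: 0.004
```

Emit:
{"api": "arm_command", "payload": {
  "rows": [
    [[0,0,0],[0,0,-0.01],-1],
    [[0,0,0],[0,0,-0.02],-1],
    [[0,0,0],[0,0,-0.02],-1]
  ]
}}

```text
t: 7.1
tcp_pos: [0.5278, 0.0029, 0.0196]
tcp_rot: [[-0.0, 0.578, 0.816], [-0.0, 0.816, -0.578], [-1.0, -0.0, -0.0]]
force: [-0.5, 0.5, 0.2]
opening: 0.004
```

```bash
python3 - <<'E'
from station import ctrl
import cv2
s=ctrl.get_state(); print(s["joint_torque"])
w=ctrl.camera("wrist")
cv2.imwrite("pics/w5.png",cv2.resize(w[150:300,240:440],None,fx=4,fy=4))
w=ctrl.camera("scene"); cv2.imwrite("pics/s5.png",cv2.resize(w[170:260,280:350],None,fx=6,fy=6,interpolation=cv2.INTER_CUBIC))
E
```

```text
[-1.10115210e-02 -5.12593389e+01 -3.82074684e+00 -1.56021345e+01
 -1.60704413e-02 -7.22747971e-02 -6.80098936e-03]
```

View pics/w5.png

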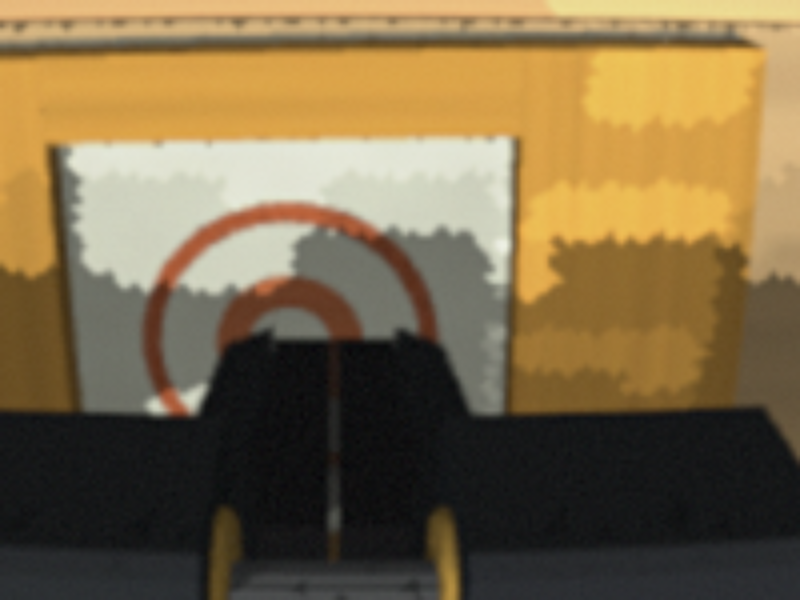

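View pics/s5.png

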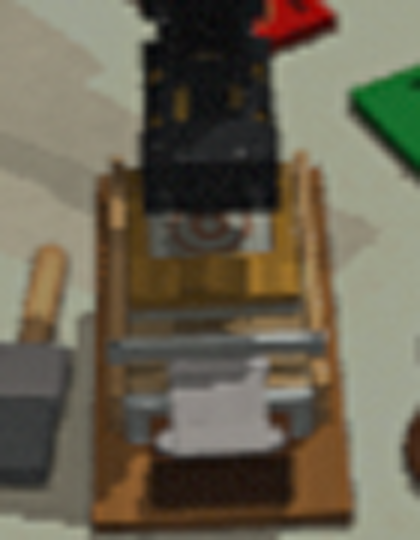

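```bash
python3 - <<'E'
from station import ctrl
import cv2
from h import *
M=ctrl.camera_params("wrist");K=M["K"]
def wt(t):
    c=(np.array(t)-M["mount"][:3,3])@M["mount"][:3,:3]
    d=np.array([c[0],-c[1],-c[2]]);th=np.arctan2(np.hypot(d[0],d[1]),d[2]);u=d[:2]/np.hypot(*d[:2])
    return K[:2,2]+K[0,0]*th*u
for x in(0,-.01,-.02,-.03,-.045,-.064):
    print(x,[((wt([x,.009,z])-[240,150])*4).round() for z in(-.0175,0,.0175)], "y0",((wt([x,0,0])-[240,150])*4).round())
# open start picture
w=cv2.imread("pics/wrist0.png")
for x in(0,-.02,-.04): print(x,[wt([x,.009,z]).round() for z in (-.0615,-.044,.044,.0615)])
# plaque height from the current wrist picture
s=ctrl.get_state()
J=[.56569,-.02483,-.61702]
raw=ctrl.camera("wrist")
cv2.imwrite("pics/w6raw.png",raw)
for z in(46,42,37):
    L=np.array([[13,45,z],[-21,33,z],[-85,33,z],[-97,45,z],[-30,47.5,40],[48,47,52]])/1e3
    print(z,[((wt((P-s["tcp_pos"])@s["tcp_rot"])-[240,150])*4).round() for P in pose(J,L)])
E
```

```text
0 [array([217., 236.]), array([327., 236.]), array([438., 236.])] y0 [327. 289.]
-0.01 [array([211., 258.]), array([327., 258.]), array([443., 258.])] y0 [327. 313.]
-0.02 [array([205., 282.]), array([327., 282.]), array([449., 282.])] y0 [327. 340.]
-0.03 [array([198., 309.]), array([327., 309.]), array([456., 309.])] y0 [327. 369.]
-0.045 [array([186., 355.]), array([326., 356.]), array([467., 355.])] y0 [327. 420.]
-0.064 [array([168., 427.]), array([326., 428.]), array([484., 427.])] y0 [326. 497.]
0 [array([228., 209.]), array([253., 209.]), array([390., 209.]), array([416., 209.])]
-0.02 [array([218., 220.]), array([246., 220.]), array([397., 220.]), array([425., 220.])]
-0.04 [array([207., 233.]), array([238., 234.]), array([406., 234.]), array([437., 233.])]
46 [array([768.,  53.]), array([521., 136.]), array([ 44., 137.]), array([-47.,  51.]), array([452.,  21.]), array([1009.,   54.])]
42 [array([759.,  47.]), array([517., 129.]), array([ 50., 129.]), array([-38.,  45.]), array([452.,  21.]), array([1009.,   54.])]
37 [array([748.,  40.]), array([512., 120.]), array([ 58., 121.]), array([-28.,  39.]), array([452.,  21.]), array([1009.,   54.])]
```

View pics/w6raw.png

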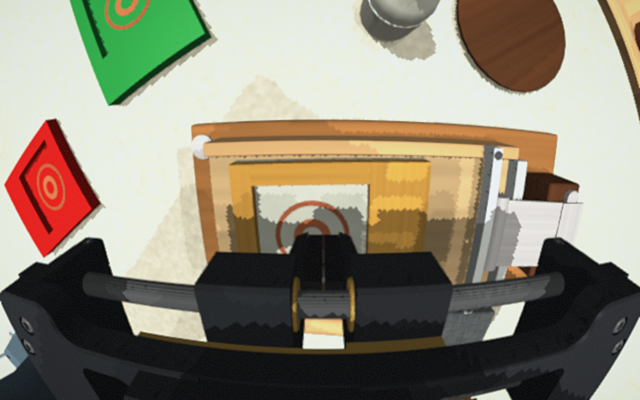

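Projecting the finger line onto this picture puts the visible tip at (322,235), about 20 mm behind the nominal TCP. The true tip should therefore be near z ≈ 0.04, just about to touch the recess floor. I'll continue in small steps, guarded by the force reading.

Emit:
{"api": "arm_command", "payload": {
  "rows": [
    [[0,0,0],[0,0,-0.007],-1],
    [[0,0,0],[0,0,-0.014],-1],
    [[0,0,0],[0,0,-0.014],-1]
  ]
}}

```text
t: 7.62
tcp_pos: [0.5278, 0.003, 0.0175]
tcp_rot: [[-0.0, 0.578, 0.816], [-0.0, 0.816, -0.578], [-1.0, -0.0, -0.0]]
force: [0.2, 0.6, 0.3]
opening: 0.002
```

Emit:
{"api": "arm_command", "payload": {
  "rows": [
    [[0,0,0],[0,0,-0.007],-1],
    [[0,0,0],[0,0,-0.014],-1],
    [[0,0,0],[0,0,-0.014],-1]
  ]
}}

```text
t: 8.0
tcp_pos: [0.5278, 0.0029, 0.0154]
tcp_rot: [[-0.0, 0.578, 0.816], [-0.0, 0.816, -0.578], [-1.0, -0.0, -0.0]]
force: [0.5, 1.0, -0.6]
opening: 0.003
```

Emit:
{"api": "arm_command", "payload": {
  "rows": [
    [[0,0,0],[0,0,-0.007],-1],
    [[0,0,0],[0,0,-0.014],-1],
    [[0,0,0],[0,0,-0.014],-1]
  ]
}}

```text
t: 8.38
tcp_pos: [0.5278, 0.0029, 0.0133]
tcp_rot: [[-0.0, 0.578, 0.816], [-0.0, 0.816, -0.578], [-1.0, -0.0, -0.0]]
force: [1.0, -0.0, 0.2]
opening: 0.004
```

```bash
python3 - <<'E'
from station import ctrl
import cv2
s=ctrl.get_state(); print(s["tcp_pos"],s["force"],s["joint_torque"])
w=ctrl.camera("wrist")
cv2.imwrite("pics/w7.png",cv2.resize(w[150:300,240:440],None,fx=4,fy=4))
w=ctrl.camera("top"); cv2.imwrite("pics/t7.png",cv2.resize(w[120:240,270:400],None,fx=5,fy=5,interpolation=cv2.INTER_CUBIC))
E
```

```text
[0.5277673  0.00293314 0.01330316] [ 1.02790805 -0.03869454  0.2384451 ] [-8.05513904e-03 -5.15600324e+01 -3.79557565e+00 -1.53042108e+01
 -1.77599309e-02 -6.73450576e-02 -4.71582898e-03]
```

View pics/w7.png

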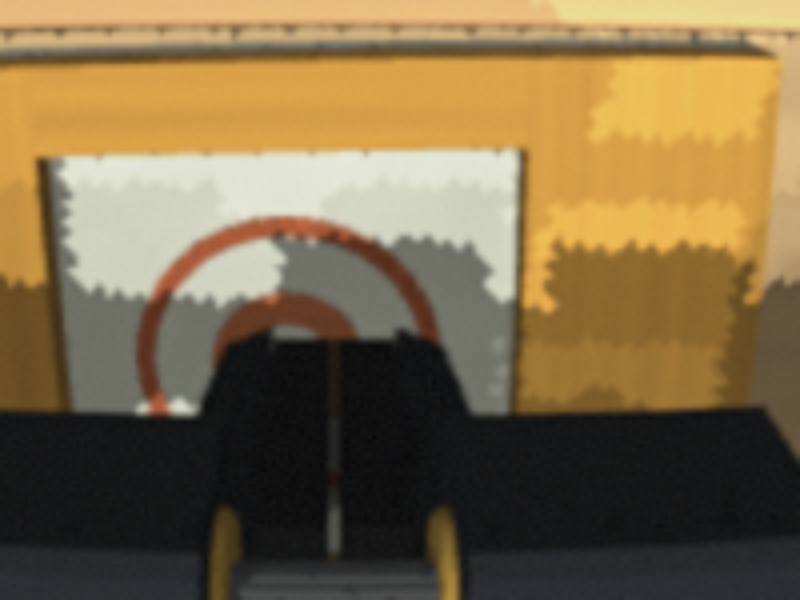

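View pics/t7.png

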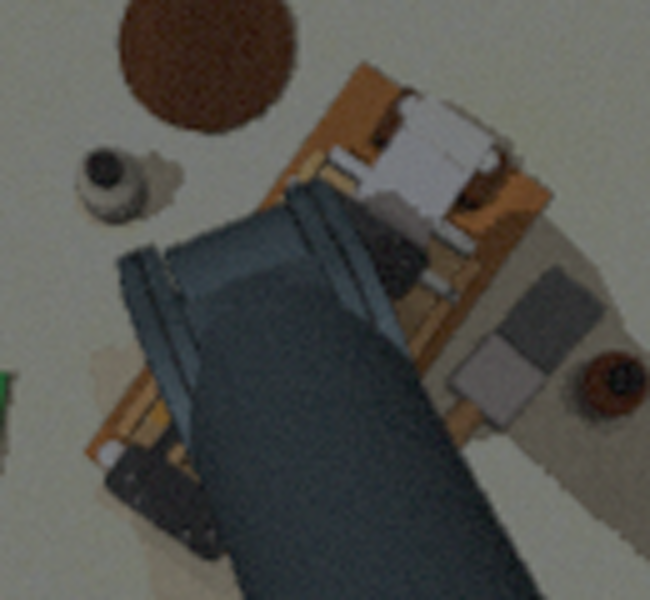

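```bash
python3 - <<'E'
from station import ctrl
import cv2
from h import *
s=ctrl.get_state();q=ctrl.camera_params("scene")
w=ctrl.camera("scene"); 
x0,y0,f=275,150,7
a=cv2.convertScaleAbs(cv2.resize(w[y0:y0+85,x0:x0+80],None,fx=f,fy=f,interpolation=cv2.INTER_CUBIC),alpha=1.8)
R=s["tcp_rot"];P0=s["tcp_pos"]
for x,col in((-.064,(255,0,255)),(-.03,(255,255,0)),(0,(0,0,255))):
  for y,z in((.0375,.0935),(-.0375,.0935),(.0375,0),(0,.0),(-.0375,0)):
    if x>-.06 and (y or z): continue
    p=proj(q,[P0+R@[x,y,z]])[0]; print(x,y,z,p.round(1)); cv2.circle(a,tuple(int(v) for v in (p-[x0,y0])*f),3,col,-1)
cv2.imwrite("pics/s8.png",a)
J=[.56569,-.02483,-.61702]
p=ctrl.camera_params("top")
for n,px in(("paint_a",(292.8,158.5)),("paint_b",(393,197.5))):
    T=p["camera_from_world"];K=p["K"]
    d=T[:3,:3].T@np.array([(px[0]-K[0,2])/K[0,0],-(px[1]-K[1,2])/K[1,1],-1]);C=-T[:3,:3].T@T[:3,3]
    W=C+d*(.06-C[2])/d[2];e=W[:2]-J[:2];c,sn=np.cos(J[2]),np.sin(J[2]);print(n,W,"jig",c*e[0]+sn*e[1],-sn*e[0]+c*e[1])
E
```

```text
-0.064 0.0375 0.0935 [326.8 218.7]
-0.064 -0.0375 0.0935 [301.9 219.7]
-0.064 0.0375 0 [325.4 199. ]
-0.064 0 0.0 [313.6 199.5]
-0.064 -0.0375 0 [301.8 199.9]
-0.03 0 0.0 [313.9 207.6]
0 0 0.0 [314.1 214.6]
paint_a [0.63024914 0.08575094 0.06      ] jig -0.01132809085191791 0.12754489920695056
paint_b [ 0.52547323 -0.18169647  0.06      ] jig 0.05796301957392392 -0.15121100219687464
```

View pics/s8.png

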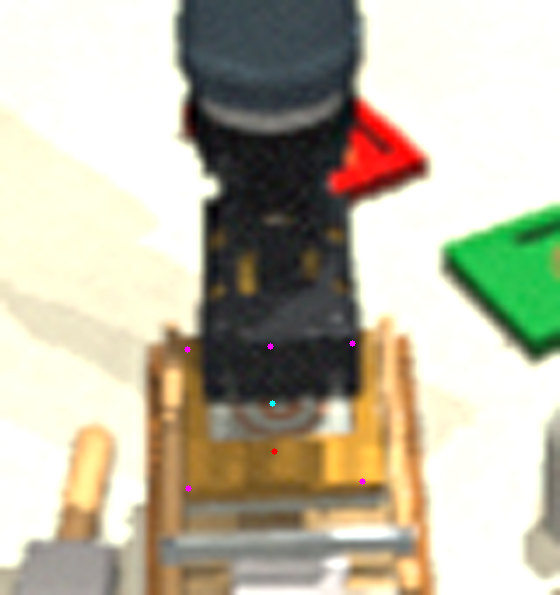

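The scene view shows the gripper body's lower edge at crop row 395, while I predicted about 485. So the whole gripper sits about 40 mm or more higher than the nominal TCP suggests. That leaves the body plenty of clearance and the tip still above the floor. I'll keep descending in guarded steps.

Emit:
{"api": "arm_command", "payload": {
  "rows": [
    [[0,0,0],[0,0,-0.01],-1],
    [[0,0,0],[0,0,-0.02],-1],
    [[0,0,0],[0,0,-0.02],-1]
  ]
}}

```text
t: 8.9
tcp_pos: [0.5277, 0.0029, 0.0103]
tcp_rot: [[-0.0, 0.578, 0.816], [-0.0, 0.816, -0.578], [-1.0, -0.0, -0.0]]
force: [-0.4, -0.7, 0.0]
opening: 0.006
```

Emit:
{"api": "arm_command", "payload": {
  "rows": [
    [[0,0,0],[0,0,-0.01],-1],
    [[0,0,0],[0,0,-0.02],-1],
    [[0,0,0],[0,0,-0.02],-1]
  ]
}}

```text
t: 9.28
tcp_pos: [0.5278, 0.0029, 0.0073]
tcp_rot: [[-0.0, 0.578, 0.816], [-0.0, 0.816, -0.578], [-1.0, -0.0, -0.0]]
force: [0.1, 0.0, -0.5]
opening: 0.003
```

Emit:
{"api": "arm_command", "payload": {
  "rows": [
    [[0,0,0],[0,0,-0.01],-1],
    [[0,0,0],[0,0,-0.02],-1],
    [[0,0,0],[0,0,-0.02],-1]
  ]
}}

```text
t: 9.65
tcp_pos: [0.5277, 0.0029, 0.0043]
tcp_rot: [[-0.0, 0.578, 0.816], [-0.0, 0.816, -0.578], [-1.0, -0.0, -0.0]]
force: [0.7, 0.0, 0.0]
opening: 0.003
```

Emit:
{"api": "arm_command", "payload": {
  "rows": [
    [[0,0,0],[0,0,-0.01],-1],
    [[0,0,0],[0,0,-0.02],-1],
    [[0,0,0],[0,0,-0.02],-1]
  ]
}}

```text
t: 10.02
tcp_pos: [0.5278, 0.0029, 0.0013]
tcp_rot: [[-0.0, 0.578, 0.816], [-0.0, 0.816, -0.578], [-1.0, -0.0, -0.0]]
force: [-0.2, -0.5, -0.5]
opening: 0.007
```

```bash
python3 - <<'E'
from station import ctrl
import cv2
s=ctrl.get_state(); print(s["t"],s["tcp_pos"],s["force"],s["joint_torque"])
w=ctrl.camera("wrist")
cv2.imwrite("pics/w9.png",cv2.resize(w[150:300,240:440],None,fx=4,fy=4))
E
```

```text
10.025 [0.52775986 0.0029389  0.0012755 ] [-0.18079291 -0.50687652 -0.45796682] [-1.23561092e-02 -5.20674920e+01 -3.72635387e+00 -1.47252479e+01
 -1.46215002e-02 -7.28980824e-02 -6.66224223e-03]
```

View pics/w9.png

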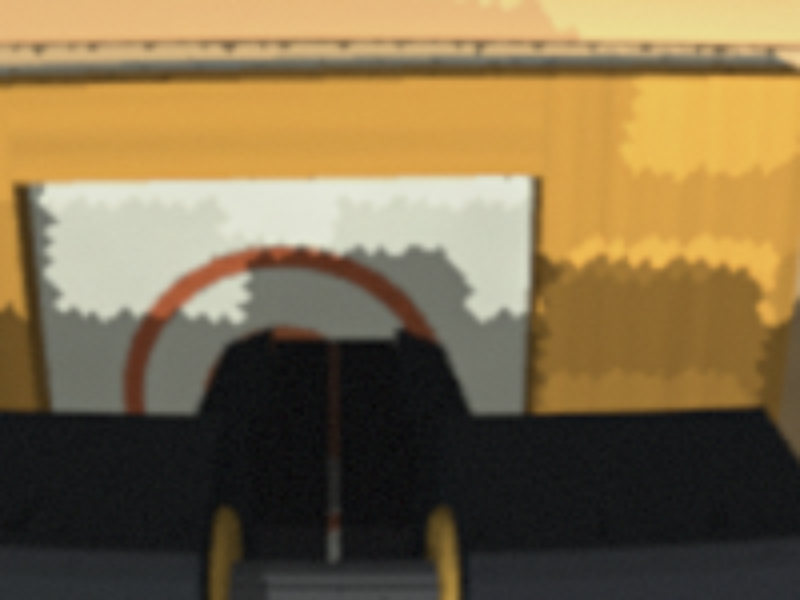

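Emit:
{"api": "arm_command", "payload": {
  "rows": [
    [[0,0,0],[0,0,-0.01],-1],
    [[0,0,0],[0,0,-0.02],-1],
    [[0,0,0],[0,0,-0.02],-1]
  ]
}}

```text
t: 10.45
tcp_pos: [0.5279, 0.0029, -0.0015]
tcp_rot: [[-0.0, 0.578, 0.816], [-0.0, 0.816, -0.578], [-1.0, -0.0, 0.0]]
force: [-1.3, 0.4, 3.4]
opening: 0.008
```

Emit:
{"api": "arm_command", "payload": {
  "rows": [
    [[0,0,0],[0,0,-0.01],-1],
    [[0,0,0],[0,0,-0.02],-1],
    [[0,0,0],[0,0,-0.02],-1]
  ]
}}

```text
t: 10.82
tcp_pos: [0.5279, 0.0029, -0.0045]
tcp_rot: [[0.0, 0.578, 0.816], [-0.0, 0.816, -0.578], [-1.0, -0.0, 0.0]]
force: [-2.8, -0.5, 6.2]
opening: 0.001
```

Emit:
{"api": "arm_command", "payload": {
  "rows": [
    [[0,0,0],[0,0,-0.01],-1],
    [[0,0,0],[0,0,-0.02],-1],
    [[0,0,0],[0,0,-0.02],-1]
  ]
}}

```text
t: 11.2
tcp_pos: [0.5279, 0.0029, -0.0073]
tcp_rot: [[0.0, 0.578, 0.816], [-0.0, 0.816, -0.578], [-1.0, -0.0, 0.0]]
force: [-2.6, 0.1, 8.4]
opening: 0.007
```

Contact at TCP z ≈ -0.001, and the bed is sinking at the expected rate (3.4, 6.2, 8.4 N). I'll press to the bottom.

Emit:
{"api": "arm_command", "payload": {
  "rows": [
    [[0,0,0],[0,0,-0.01],-1],
    [[0,0,0],[0,0,-0.02],-1],
    [[0,0,0],[0,0,-0.02],-1]
  ]
}}

```text
t: 11.58
tcp_pos: [0.5279, 0.003, -0.0101]
tcp_rot: [[0.0, 0.578, 0.816], [-0.0, 0.816, -0.578], [-1.0, -0.0, 0.0]]
force: [-2.5, -0.3, 10.3]
opening: 0.004
```

Emit:
{"api": "arm_command", "payload": {
  "rows": [
    [[0,0,0],[0,0,-0.005],-1],
    [[0,0,0],[0,0,-0.01],-1],
    [[0,0,0],[0,0,-0.01],-1]
  ]
}}

```text
t: 11.95
tcp_pos: [0.528, 0.0029, -0.0103]
tcp_rot: [[0.0, 0.578, 0.816], [-0.001, 0.816, -0.578], [-1.0, -0.001, 0.001]]
force: [-7.2, -1.1, 28.1]
opening: 0.001
```

Bottomed out. I'll ease to about 20 N and slide along jig +x, world direction (0.816, -0.579).

Emit:
{"api": "arm_command", "payload": {
  "rows": [
    [[0,0,0],[0,0,0.004],-1],
    [[0,0,0],[0.027,-0.019,0.004],-1],
    [[0,0,0],[0.054,-0.039,0.004],-1],
    [[0,0,0],[0.082,-0.058,0.004],-1],
    [[0,0,0],[0.109,-0.077,0.004],-1],
    [[0,0,0],[0.109,-0.077,0.004],-1]
  ]
}}

```text
t: 12.7
tcp_pos: [0.5411, -0.0043, -0.0103]
tcp_rot: [[-0.005, 0.576, 0.818], [0.003, 0.818, -0.576], [-1.0, -0.0, -0.006]]
force: [-15.2, 7.9, 28.2]
opening: 0.003
```

```bash
python3 - <<'E'
from station import ctrl
import cv2
s=ctrl.get_state(); print(s["t"],s["tcp_pos"],s["force"])
w=ctrl.camera("wrist")
cv2.imwrite("pics/w10.png",cv2.resize(w[110:300,200:500],None,fx=2.6,fy=2.6))
E
```

```text
12.7 [ 0.54112232 -0.00433368 -0.01025899] [-15.23021795   7.90105344  28.17464523]
```

View pics/w10.png

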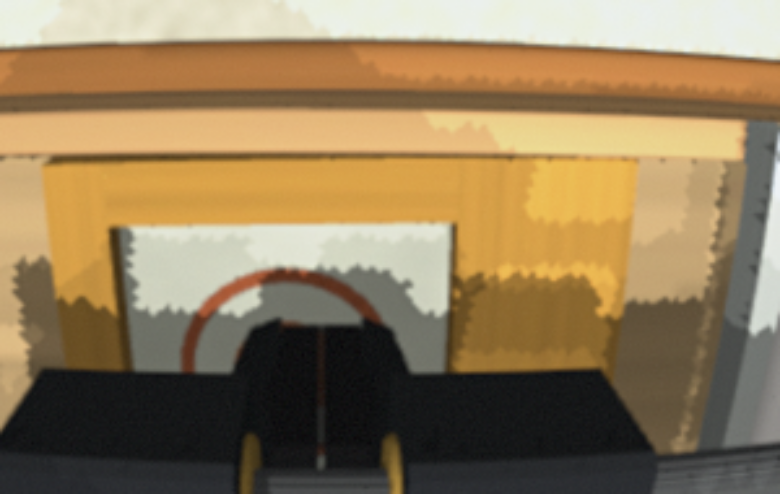

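Emit:
{"api": "arm_command", "payload": {
  "rows": [
    [[0,0,0],[0.027,-0.019,0.005],-1],
    [[0,0,0],[0.054,-0.039,0.005],-1],
    [[0,0,0],[0.082,-0.058,0.005],-1],
    [[0,0,0],[0.109,-0.077,0.005],-1],
    [[0,0,0],[0.109,-0.077,0.005],-1]
  ]
}}

```text
t: 13.38
tcp_pos: [0.5594, -0.0175, -0.0101]
tcp_rot: [[-0.002, 0.577, 0.817], [0.002, 0.817, -0.577], [-1.0, 0.001, -0.003]]
force: [-6.9, 4.9, 14.2]
opening: 0.006
```

```bash
python3 - <<'E'
from station import ctrl
import cv2
s=ctrl.get_state(); print(s["t"],s["tcp_pos"],s["force"])
w=ctrl.camera("wrist")
cv2.imwrite("pics/w11.png",cv2.resize(w[110:300,200:500],None,fx=2.6,fy=2.6))
E
```

```text
13.375 [ 0.55938248 -0.01752078 -0.01014579] [-6.90635528  4.91634183 14.16757901]
```

View pics/w11.png

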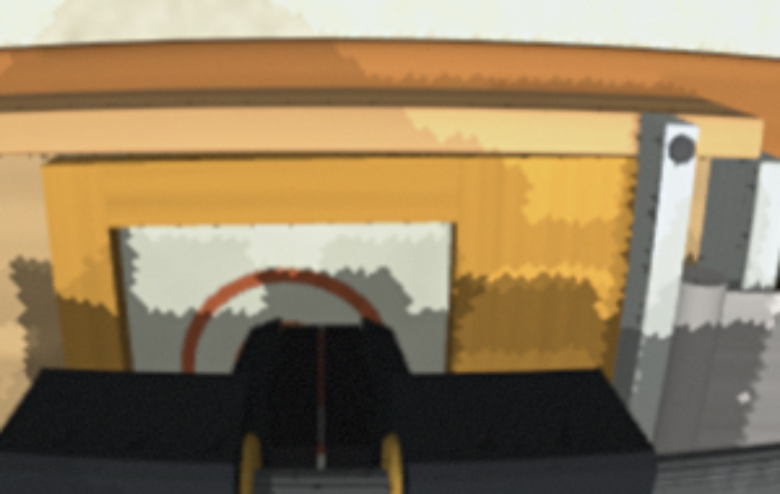

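The plaque is moving with the fingertips and its edge is at the bar. I'll press a little harder and continue under the bar and nose.

Emit:
{"api": "arm_command", "payload": {
  "rows": [
    [[0,0,0],[0,0,-0.005],-1],
    [[0,0,0],[0.02,-0.014,-0.005],-1],
    [[0,0,0],[0.041,-0.029,-0.005],-1],
    [[0,0,0],[0.061,-0.043,-0.005],-1],
    [[0,0,0],[0.082,-0.058,-0.005],-1],
    [[0,0,0],[0.082,-0.058,-0.005],-1]
  ]
}}

```text
t: 14.18
tcp_pos: [0.568, -0.0228, -0.0103]
tcp_rot: [[-0.009, 0.575, 0.818], [0.005, 0.818, -0.575], [-1.0, -0.001, -0.01]]
force: [-20.6, 11.2, 32.1]
opening: 0.008
```

```bash
python3 - <<'E'
from station import ctrl
import cv2
s=ctrl.get_state(); print(s["t"],s["tcp_pos"],s["force"])
w=ctrl.camera("wrist")
cv2.imwrite("pics/w12.png",cv2.resize(w[110:300,200:500],None,fx=2.6,fy=2.6))
E
```

```text
14.175 [ 0.56802183 -0.02282615 -0.010326  ] [-20.59467586  11.21555107  32.125528  ]
```

View pics/w12.png

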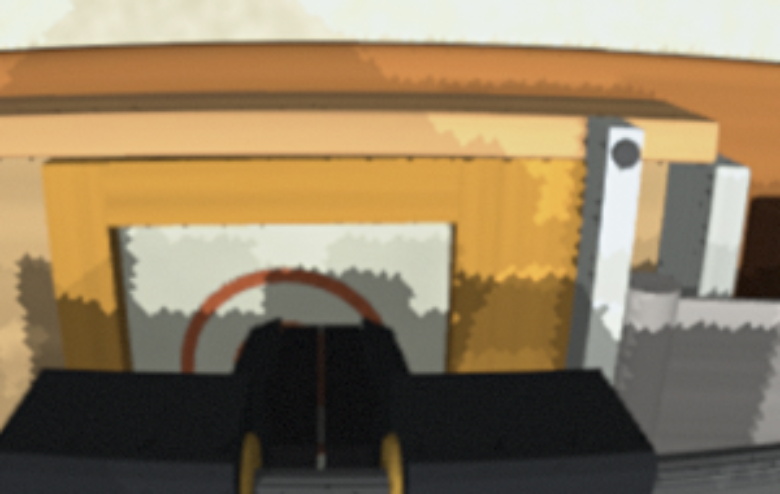

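Emit:
{"api": "arm_command", "payload": {
  "rows": [
    [[0,0,0],[0.02,-0.014,0.003],-1],
    [[0,0,0],[0.041,-0.029,0.003],-1],
    [[0,0,0],[0.061,-0.043,0.003],-1],
    [[0,0,0],[0.061,-0.043,0.003],-1]
  ]
}}

```text
t: 14.72
tcp_pos: [0.5775, -0.0291, -0.0103]
tcp_rot: [[-0.008, 0.575, 0.818], [0.005, 0.818, -0.575], [-1.0, -0.001, -0.01]]
force: [-17.0, 12.7, 25.8]
opening: 0.006
```

```bash
python3 - <<'E'
from station import ctrl
import cv2
s=ctrl.get_state(); print(s["t"],s["tcp_pos"],s["force"])
w=ctrl.camera("wrist")
cv2.imwrite("pics/w13.png",cv2.resize(w[110:300,200:500],None,fx=2.6,fy=2.6))
E
```

```text
14.725 [ 0.5774842  -0.02910411 -0.01030278] [-16.96653935  12.73325132  25.80563314]
```

View pics/w13.png

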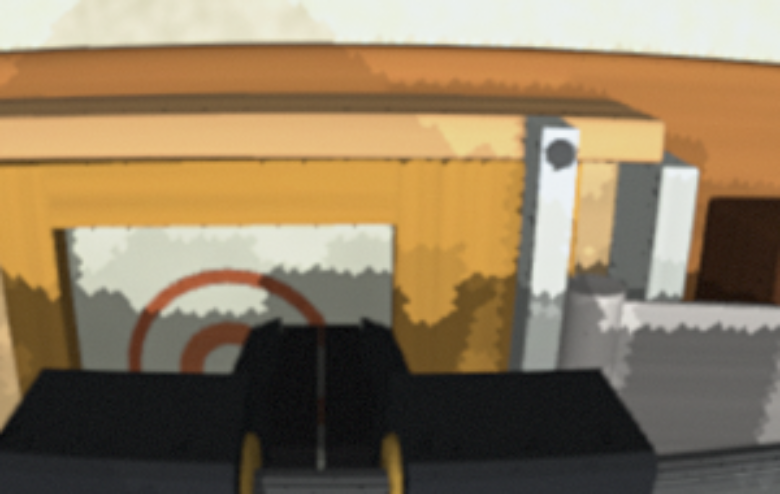

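The fingertips have slid up to the recess's +x wall (column 393) as the plaque met the nose. I'll keep pushing on the wall while pressing.

Emit:
{"api": "arm_command", "payload": {
  "rows": [
    [[0,0,0],[0.02,-0.014,0.001],-1],
    [[0,0,0],[0.041,-0.029,0.001],-1],
    [[0,0,0],[0.054,-0.039,0.001],-1],
    [[0,0,0],[0.054,-0.039,0.001],-1]
  ]
}}

```text
t: 15.28
tcp_pos: [0.5846, -0.0339, -0.0103]
tcp_rot: [[-0.01, 0.575, 0.818], [0.006, 0.818, -0.575], [-1.0, -0.001, -0.012]]
force: [-18.5, 13.6, 26.8]
opening: 0.007
```

```bash
python3 - <<'E'
from station import ctrl
import cv2
s=ctrl.get_state(); print(s["t"],s["tcp_pos"],s["force"])
w=ctrl.camera("wrist")
cv2.imwrite("pics/w14.png",cv2.resize(w[110:300,200:500],None,fx=2.6,fy=2.6))
E
```

```text
15.275 [ 0.58458514 -0.03390162 -0.01032762] [-18.50454088  13.57860002  26.80751715]
```

View pics/w14.png

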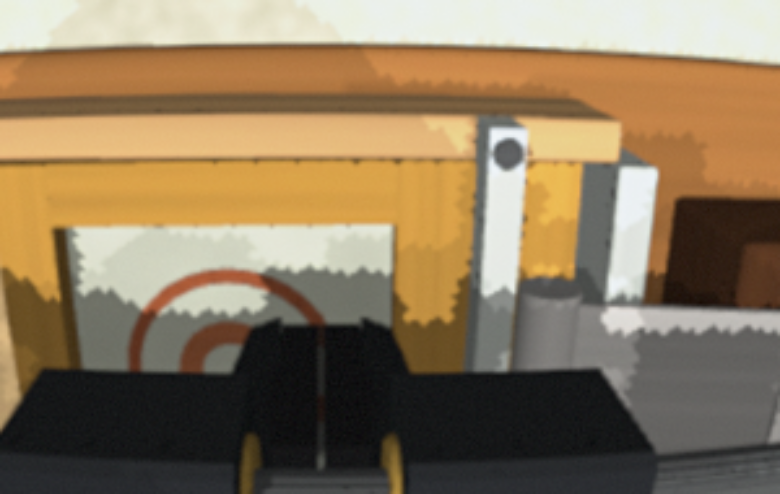

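Emit:
{"api": "arm_command", "payload": {
  "rows": [
    [[0,0,0],[0.016,-0.012,0.001],-1],
    [[0,0,0],[0.033,-0.023,0.001],-1],
    [[0,0,0],[0.033,-0.023,0.001],-1]
  ]
}}

```text
t: 15.7
tcp_pos: [0.5889, -0.0371, -0.0104]
tcp_rot: [[-0.011, 0.575, 0.818], [0.006, 0.818, -0.575], [-1.0, -0.001, -0.013]]
force: [-20.5, 13.7, 27.9]
opening: 0.006
```

```bash
python3 - <<'E'
from station import ctrl
import cv2
s=ctrl.get_state(); print(s["t"],s["tcp_pos"],s["force"])
w=ctrl.camera("wrist")
cv2.imwrite("pics/w15.png",cv2.resize(w[110:300,200:500],None,fx=2.6,fy=2.6))
E
```

```text
15.7 [ 0.58891788 -0.03713055 -0.01036177] [-20.47026828  13.71140848  27.86061395]
```

View pics/w15.png

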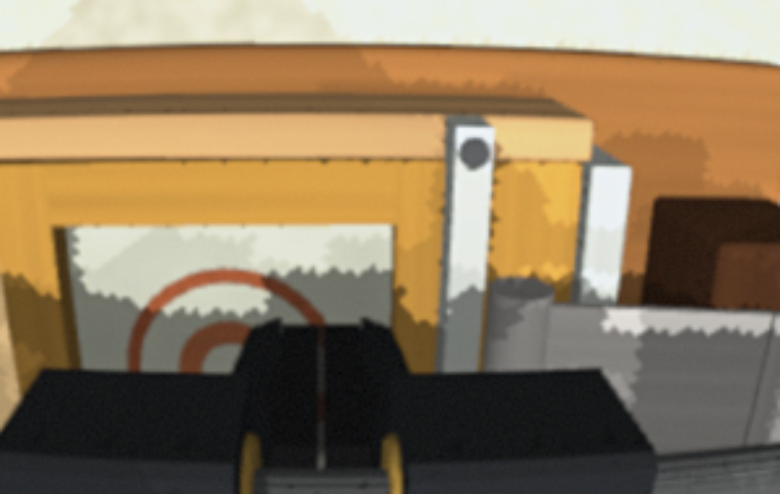

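Emit:
{"api": "arm_command", "payload": {
  "rows": [
    [[0,0,0],[0.011,-0.008,0.001],-1],
    [[0,0,0],[0.016,-0.012,0.001],-1],
    [[0,0,0],[0.016,-0.012,0.001],-1]
  ]
}}

```text
t: 16.12
tcp_pos: [0.5888, -0.0371, -0.0104]
tcp_rot: [[-0.016, 0.574, 0.819], [0.008, 0.819, -0.574], [-1.0, -0.003, -0.017]]
force: [-26.7, 16.9, 33.1]
opening: 0.003
```

Emit:
{"api": "arm_command", "payload": {
  "rows": [
    [[0,0,0],[0.008,-0.006,0.0],-1],
    [[0,0,0],[0.016,-0.012,0.0],-1],
    [[0,0,0],[0.016,-0.012,0.0],-1]
  ]
}}

```text
t: 16.5
tcp_pos: [0.5887, -0.0371, -0.0104]
tcp_rot: [[-0.021, 0.573, 0.819], [0.009, 0.82, -0.573], [-1.0, -0.004, -0.022]]
force: [-33.6, 20.4, 41.2]
opening: 0.004
```

```bash
python3 - <<'E'
from station import ctrl
import cv2
s=ctrl.get_state(); print(s["t"],s["tcp_pos"],s["force"])
w=ctrl.camera("wrist")
cv2.imwrite("pics/w16.png",cv2.resize(w[110:300,200:500],None,fx=2.6,fy=2.6))
E
```

```text
16.5 [ 0.58869051 -0.0371206  -0.01040848] [-33.61443982  20.42896142  41.23465685]
```

View pics/w16.png

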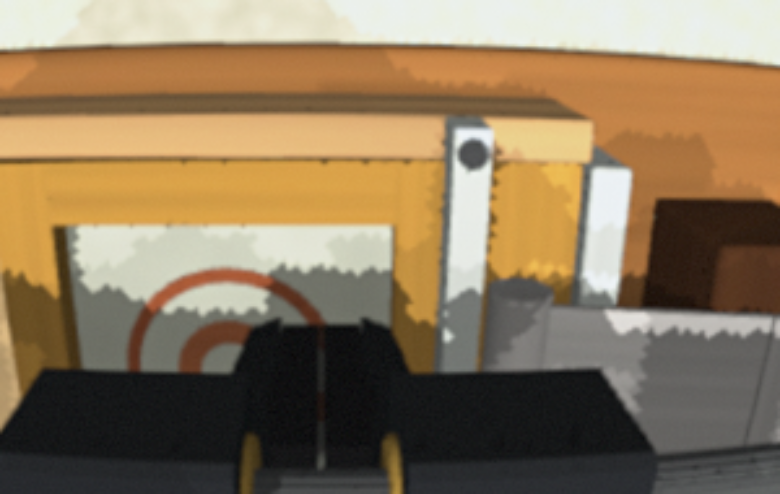

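The TCP no longer advances while the force rises, and the gold edge meets the stop at (585,160–300), so the plaque is home. I'll relax the forward push before lifting so nothing drags it.

Emit:
{"api": "arm_command", "payload": {
  "rows": [
    [[0,0,0],[-0.018,0.012,0.0],-1],
    [[0,0,0],[-0.036,0.022,0.0],-1],
    [[0,0,0],[-0.036,0.022,0.0],-1]
  ]
}}

```text
t: 16.92
tcp_pos: [0.589, -0.0371, -0.0103]
tcp_rot: [[-0.01, 0.574, 0.819], [0.007, 0.819, -0.574], [-1.0, -0.0, -0.012]]
force: [-18.1, 14.0, 22.9]
opening: 0.004
```

Emit:
{"api": "arm_command", "payload": {
  "rows": [
    [[0,0,0],[-0.014,0.01,0.0],-1],
    [[0,0,0],[-0.028,0.021,0.0],-1],
    [[0,0,0],[-0.028,0.021,0.0],-1]
  ]
}}

```text
t: 17.3
tcp_pos: [0.5892, -0.0372, -0.0102]
tcp_rot: [[-0.002, 0.576, 0.818], [0.004, 0.818, -0.576], [-1.0, 0.003, -0.004]]
force: [-4.9, 8.0, 10.8]
opening: 0.006
```

Emit:
{"api": "arm_command", "payload": {
  "rows": [
    [[0,0,0],[-0.004,0.007,0.0],-1],
    [[0,0,0],[-0.007,0.013,0.0],-1],
    [[0,0,0],[-0.007,0.013,0.0],-1]
  ]
}}

```text
t: 17.68
tcp_pos: [0.5892, -0.0372, -0.0102]
tcp_rot: [[0.0, 0.577, 0.817], [0.002, 0.817, -0.577], [-1.0, 0.002, -0.001]]
force: [-2.8, 4.7, 8.0]
opening: 0.004
```

Emit:
{"api": "arm_command", "payload": {
  "rows": [
    [[0,0,0],[-0.004,0.006,0.005],-1],
    [[0,0,0],[-0.004,0.006,0.012],-1],
    [[0,0,0],[-0.004,0.006,0.02],-1]
  ]
}}

```text
t: 18.05
tcp_pos: [0.5878, -0.0391, -0.0081]
tcp_rot: [[-0.002, 0.578, 0.816], [-0.0, 0.816, -0.578], [-1.0, -0.001, -0.001]]
force: [-1.0, 2.2, -0.1]
opening: -0.002
```

```bash
python3 - <<'E'
from station import ctrl
import cv2
s=ctrl.get_state(); print(s["t"],s["tcp_pos"],s["force"])
w=ctrl.camera("wrist")
cv2.imwrite("pics/w17.png",cv2.resize(w[110:300,200:500],None,fx=2.6,fy=2.6))
E
```

```text
18.05 [ 0.58781712 -0.0390975  -0.00806895] [-0.99628898  2.17639638 -0.05724601]
```

View pics/w17.png

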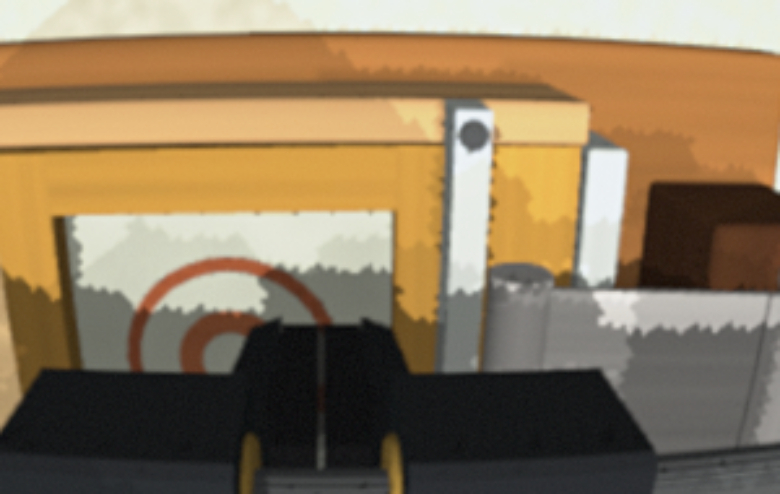

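Emit:
{"api": "arm_command", "payload": {
  "rows": [
    [[0,0,0],[-0.01,0.007,0.005],-1],
    [[0,0,0],[-0.02,0.014,0.01],-1],
    [[0,0,0],[-0.02,0.014,0.05],-1],
    [[0,0,0],[-0.02,0.014,0.15],-1],
    [[0,0,0],[-0.02,0.014,0.4],-1],
    [[0,0,0],[-0.02,0.014,0.8],-1],
    [[0,0,0],[-0.02,0.014,1.0],-1]
  ]
}}

```text
t: 18.98
tcp_pos: [0.5874, -0.0367, 0.1469]
tcp_rot: [[0.005, 0.578, 0.816], [-0.0, 0.816, -0.578], [-1.0, 0.003, 0.004]]
force: [-0.2, 0.5, -0.7]
opening: 0.007
```

Emit:
{"api": "arm_command", "payload": {
  "rows": [
    [[0,0,0],[-0.3,-0.3,0.2],-1],
    [[0,0,0],[-0.6,-0.6,0.4],-1],
    [[0,0,0],[-0.8,-0.9,0.5],-1],
    [[0,0,0],[-0.8,-1,0.5],-1],
    [[0,0,0],[-0.8,-1,0.5],-1]
  ]
}}

```text
t: 19.6
tcp_pos: [0.4653, -0.1887, 0.2187]
tcp_rot: [[0.002, 0.581, 0.814], [-0.002, 0.814, -0.581], [-1.0, -0.0, 0.002]]
force: [-0.4, 0.3, 0.6]
opening: 0.003
```

```bash
python3 - <<'E'
from station import ctrl
import cv2
from h import *
s=ctrl.get_state(); print(s["t"],s["tcp_pos"],s["force"])
w=ctrl.camera("wrist");cv2.imwrite("pics/w18.png",w)
p=ctrl.camera_params("top");q=ctrl.camera_params("scene")
J=[.56569,-.02483,-.61702]
for n,c,x0,y0,W,H,f in(("top",p,285,125,100,115,5),("scene",q,285,185,65,80,7)):
    im=ctrl.camera(n);a=cv2.convertScaleAbs(cv2.resize(im[y0:y0+H,x0:x0+W],None,fx=f,fy=f,interpolation=cv2.INTER_CUBIC),alpha=1.7)
    L=np.array([[41,33,39],[41,-33,39],[-23,-33,39],[-23,33,39],[-35,45,39],[-35,-45,39],[75,45,39],[75,-45,39]])/1e3
    for P in proj(c,pose(J,L)): cv2.circle(a,tuple(int(v) for v in (P-[x0,y0]+.5)*f),2,(255,0,255),-1)
    cv2.imwrite(f"pics/{n}18.png",a)
E
```

```text
19.6 [ 0.46533081 -0.18865918  0.21869792] [-0.36571905  0.28564026  0.63621355]
```

View pics/top18.png

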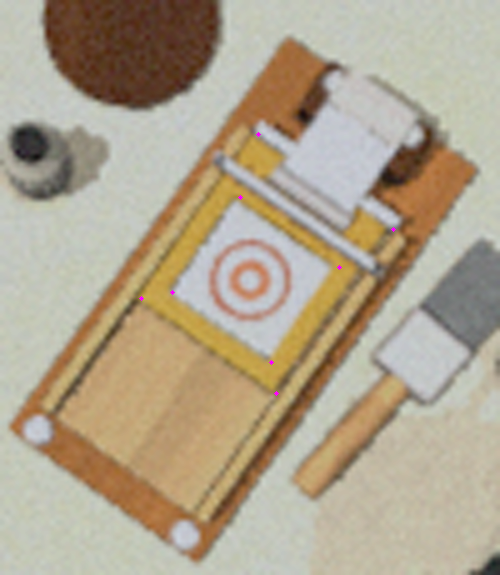

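View pics/scene18.png

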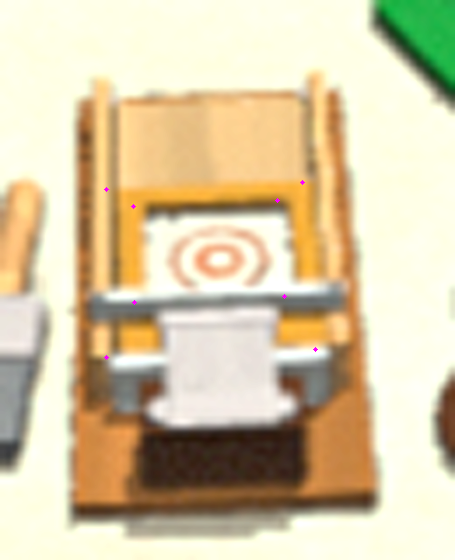

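View pics/w18.png

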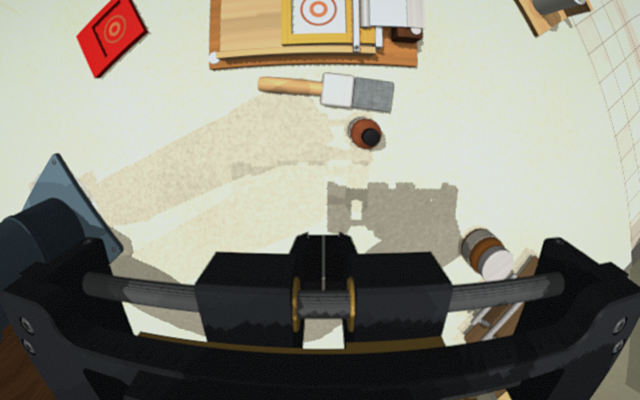

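```bash
python3 - <<'E'
from station import ctrl
from h import *
p=ctrl.camera_params("top")
m=lambda a:(np.array(a)+.5)/5-.5+[285,125]
r=fit(p,np.array([[21,33,38],[21,-33,38],[-43,-33,38],[-43,33,38]])/1e3,m([(239,197),(340,267),(274,361),(171,292)]))
J=np.array([.56569,-.02483,-.61702]);d=r.x[:2]-J[:2];c,s=np.cos(J[2]),np.sin(J[2])
print("plaque centre in jig mm",(c*d[0]+s*d[1])*1e3,(-s*d[0]+c*d[1])*1e3,np.degrees(r.x[2]-J[2]))
ctrl.job_done();print(ctrl.get_state()["t"])
E
```

```text
plaque centre in jig mm 20.39495569265545 0.18519242082034107 0.5765774167857289
the job is handed in; nothing more can be done
the job is handed in; nothing more can be done
```

The plaque is home against the stop and held by the leaf spring. I handed the job in at about 19.8 s of the 40 s allowed, and no verdict was reported.

- **How it went:** I pressed the closed fingertips into the recess until the bed bottomed out. Still pressing at roughly 14–33 N, I slid the plaque under the gate bar and the nose. At the stop the arm stopped advancing while the push force kept rising. I then eased off the push and the press, and lifted clear.
- **Plaque position:** after release, the top view put the plaque's centre at x = 20.4 mm in the jig's frame. It should be 20, and the measurement is good to about 1–2 mm. It was centred across the jig and square to within 0.6°.
- **Contact and other objects:** the arm was well clear at hand-in, with about 0 N on the tool. The nearby bottles, brush and round blank looked unmoved. I did not compare the positions of the cup, jar or tape.
- **Disagreement:** the closed fingertips end about 38 mm short of the stated tool point. First contact came at a reported height of about -1 mm instead of +38 mm, so I descended by force reading and pictures.
- **Force peak:** the press force rose briefly to 41 N at the fingertips, about 57 N in total at the wrist, while I was confirming the stop. That is under the 120 N wrist limit. Nothing showed the arm or gripper body touching anything.

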